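Click-test returned push switches and bin the ones that fail to latch

ROBOT

A 6-joint arm with a two-finger parallel gripper is mounted at the origin on the work surface. World frame = base frame: x ahead of the robot, y to its left, z up, the work surface at z = 0. Lengths are in mm, angles in rad, forces in N, time in s.
With the tool pointing down it reaches from about 300 to 825 mm from the base axis. Payload 5.4 kg.
Tool frame: the origin (TCP) lies on the centre line of the jaws, within the pads' length; the fingertips stand 11 mm ahead of it and the grasp point (between the pads) lies 8 mm behind it; z points along the fingers, y is the direction in which the jaws open and shut (so a half turn about z gives the same grasp; the last joint's range is limited). The gripper opens to 92 mm and grips with 3 to 60 N. Pads are 20 mm wide; open, the fingers measure 128 mm over their backs; the gripper's body (75 mm by 189 mm) begins 69 mm behind the grasp point.
Start: joints at [1.114, 0.158, 1.597, -0, 1.386, -0.21], TCP at [140.485, 557.557, 225.601] pointing down, gripper open.
Joint ranges: [-2.91, 2.91], [-0.94, 2.29], [0.18, 2.7], [-1.29, 4.43], [0.17, 2.64], [-3, 3]. Speed limits (rad/s): [2.57, 2.57, 3.14, 3.14, 3.14, 3.14].

INTERFACE

Orientations are given as a unit quaternion [w, x, y, z].
In Python, from station import telemetry, get_image, workorder, find_in, outline_of gives the robot as it stands.
- The arm moves only by the tool arm_command, never from a script. Its argument "targets" is a list of rows, each a list of 7 numbers: the shift along the world's x, y, z in cm, then the turn, a rotation vector about the world's x, y, z in degrees, then the opening in per cent of the stroke, from 0 (shut) to 100 (fully open). A call has 1 to 12 rows; each row is the pose to reach, as a shift and turn from the pose measured when the call began; what a row does not reach only later rows make up. A row lasts 1/10 s, in which the tool goes at most 50 mm and 8.59 degrees, less where a joint would pass 70% of its speed; a pose out of reach is approached as far as the arm can. A call with a gripper value outside its range is refused whole. The fingers move at their own pace and stop on an object; "newtons" is the grip in N (left out, the last holds). Time passes only in rows, so rows that repeat a pose let the fingers close. It gives the time, the measured TCP pose, the force and the opening at its end, in the units of the state.
- telemetry.observe(): the state, without advancing time (a new reading comes with each control period).
- get_image(name): name is "scene" or "side" or "wrist"; returns a dict with "frame" (400x640x3 uint8, red, green, blue), "vertical_fov" (degrees; the focal length in pixels is half the picture's height over the tangent of half this angle, whatever the lens; pixels are square), "cx", "cy" (the principal point, pixels), "dist_coeffs" ([k1, k2, p1, p2, k3] as OpenCV has them; the pictures are not rectified), "rvec" (rotation vector, rad) and "tvec" (3), from world to camera coordinates, as OpenCV has them. Camera axes: x right, y down, z forward; pixel columns grow to the right and rows downward; lengths in mm; the calibration is good to about 2 mm. A picture is of the moment at which its call begins. There is no depth.
- workorder.sign_off(): hands the job in, once; it reports no verdict.
Trained networks look in a picture, given as the dict that the camera call returned (one of the last four; its "shot" number tells which), for a name from the list of things; names that differ only in an ending like _2 or _b are one class to them, and where a whole thing is asked for, a point or a joint stands for the part that bears it (a point fixed in the world has none). Each returns a list of dicts, best first, with "confidence" (0 to 1); they miss things now and then, are a little off and sometimes report something else, mostly with a low value. They report only what shows in the picture. A call takes as long as a camera call. They do not tell look-alikes from the thing itself.
- find_in(name, picture): "xy" ([column, row] in pixels, amid what is visible of it).
- outline_of(name, picture): "mask" (400x640 bool, what is visible of it) and "xy" ([column, row] in pixels, amid what is visible of it).
The state is a dict: "time_s": time; "joint_pos": joint angles; "joint_velocities": joint speeds; "effort": joint torques, N m; "eef_pos": TCP position; "tool_rot": TCP orientation; "wrist_force": force on the tool from outside, world axes, zero at the start; "wrist_torque": the same for the moment, N m; "gripper_width": opening from 0.0 (shut) to 1.0 (fully open).
Only numpy, scipy, OpenCV 4.12 (cv2) and the standard library are available. Lean on these libraries where they do the work, as an engineer would, in place of code of your own. Each camera call takes 0.05 s, during which the arm holds its last target.

TASK

Test the four returned push switches on the green panel by clicking each orange cap fully down and letting go. Leave the ones that stay down latched and standing where they are; set the ones whose cap springs back up into the red reject tray, one to a bay, flat on its floor with the cap up. Do not shift the blue carton, the jar or the steel plates.

Things in the scene. Friction and masses are not known exactly. Their poses are not given: they have to be found in the camera images.
- switch_a: One of four look-alike surface-mounted push switches: a white box 64 (own x) x 46 (own y) x 34 mm high, about 140 g, with a round orange push cap, 26 mm across, on the middle of its top. Origin: centre of the underside; z up through the cap. Loose, stands on the green panel, cap up.
- captop_a (a point): Centre of the top face of the orange cap of switch_a; it moves with the cap. It stands 13 mm above the white box before testing, 3 mm when the cap is fully down.
- cap_a (a joint): How far the cap of switch_a is down, in m: 0 untouched, 0.010 fully down. It takes at most about 5 N to press it fully. Let go after a full press, a sound cap stays at 0.010 (latched; it snaps over at 0.006); pressed less than 0.006 it springs back to 0. A faulty one springs back to about 0.003 and never stays down. Which switches are faulty cannot be seen beforehand; at most two are.
- switch_b: One of four look-alike surface-mounted push switches: a white box 64 (own x) x 46 (own y) x 34 mm high, about 140 g, with a round orange push cap, 26 mm across, on the middle of its top. Origin: centre of the underside; z up through the cap. Loose, stands on the green panel, cap up.
- captop_b (a point): Centre of the top face of the orange cap of switch_b; it moves with the cap. It stands 13 mm above the white box before testing, 3 mm when the cap is fully down.
- cap_b (a joint): How far the cap of switch_b is down, in m: 0 untouched, 0.010 fully down. It takes at most about 5 N to press it fully. Let go after a full press, a sound cap stays at 0.010 (latched; it snaps over at 0.006); pressed less than 0.006 it springs back to 0. A faulty one springs back to about 0.003 and never stays down. Which switches are faulty cannot be seen beforehand; at most two are.
- switch_c: One of four look-alike surface-mounted push switches: a white box 64 (own x) x 46 (own y) x 34 mm high, about 140 g, with a round orange push cap, 26 mm across, on the middle of its top. Origin: centre of the underside; z up through the cap. Loose, stands on the green panel, cap up.
- captop_c (a point): Centre of the top face of the orange cap of switch_c; it moves with the cap. It stands 13 mm above the white box before testing, 3 mm when the cap is fully down.
- cap_c (a joint): How far the cap of switch_c is down, in m: 0 untouched, 0.010 fully down. It takes at most about 5 N to press it fully. Let go after a full press, a sound cap stays at 0.010 (latched; it snaps over at 0.006); pressed less than 0.006 it springs back to 0. A faulty one springs back to about 0.003 and never stays down. Which switches are faulty cannot be seen beforehand; at most two are.
- switch_d: One of four look-alike surface-mounted push switches: a white box 64 (own x) x 46 (own y) x 34 mm high, about 140 g, with a round orange push cap, 26 mm across, on the middle of its top. Origin: centre of the underside; z up through the cap. Loose, stands on the green panel, cap up.
- captop_d (a point): Centre of the top face of the orange cap of switch_d; it moves with the cap. It stands 13 mm above the white box before testing, 3 mm when the cap is fully down.
- cap_d (a joint): How far the cap of switch_d is down, in m: 0 untouched, 0.010 fully down. It takes at most about 5 N to press it fully. Let go after a full press, a sound cap stays at 0.010 (latched; it snaps over at 0.006); pressed less than 0.006 it springs back to 0. A faulty one springs back to about 0.003 and never stays down. Which switches are faulty cannot be seen beforehand; at most two are.
- reject_tray: Red reject tray, fixed to the bench: 163 (own x) x 66 (own y) x 17 mm high, walls and floor 5 mm thick, split by one 5 mm wall of full height into two equal bays in a row along its own x, each 74 (x) x 56 (y) mm inside and 12 mm deep; a bay takes one switch lying the same way as the bay (long side along the tray's long side, either way round), and stands 22 mm above the bay's walls, so fingers can hold it above them. Origin: centre of the underside, on the bench top.
- bay_near (a point): Centre of the floor of one bay (tray's -x end), 5 mm above the bench top; axes as the tray's.
- bay_far (a point): Centre of the floor of the other bay (tray's +x end), 5 mm above the bench top; axes as the tray's.
- panel: Green lid panel, fixed: 360 (x) x 470 (y) x 6 mm thick; the switches stand on it, 6 mm above the bench top. Origin: centre of the underside.
- carton: Long blue carton, 200 x 70 x 50 mm high, standing at the other side of the panel from the tray; loose, not to be disturbed. Origin: at its underside.
- plate_0: Steel fixing plate, 110 (own x) x 26 x 5 mm, lying on the panel among the switches; loose, not to be disturbed. Origin: at its underside.
- plate_1: Steel fixing plate, 110 (own x) x 26 x 5 mm, lying beyond the panel; loose, not to be disturbed. Origin: at its underside.
- screw_jar: Jar of 60 mm diameter, 80 mm high, beyond the panel; loose, not to be disturbed. Origin: at its underside.
There are look-alikes about, which are no part of the job. Leave any pink look-alike of the switch_d alone.

How it is judged:
By the outcome, as a careful person would: the job done as asked, in the order asked, and still so for the second after the job is handed in, with the robot touching nothing.
It also fails if it takes over 72 s, if anything falls off the work surface, if the arm or the gripper's body presses on something with over 40 N, if the wrist force passes 120 N, or if a joint passes its speed limit or range.

## Working session

There is one attempt and no reset: what is moved stays moved. The work goes in short steps, Python scripts to look and compute and a tool call to move; the robot and the scene stay as the last step left them, time stands still between calls to the robot, and variables do not carry over. Pictures are saved under pics/ and viewed, and the job is handed in when it is done.

Besides the shell and the picture viewer there is one more tool, called after "Emit:" by a JSON object that holds its "op" and its "data". arm_command: Moves the arm, as the interface text tells. Its arguments: {"type":"object","properties":{"targets":{"type":"array"},"newtons":{"type":"number"}},"required":["targets"]}

```bash
ls; mkdir -p pics; cat > h.py <<'E'
import numpy as np, cv2
from station import telemetry, get_image, workorder, find_in, outline_of
def K(p):
    h,w=p["frame"].shape[:2]; f=h/2/np.tan(np.radians(p["vertical_fov"])/2)
    return np.array([[f,0,p["cx"]],[0,f,p["cy"]],[0,0,1]])
def toworld(p,uv,z):
    uv=np.array(uv,float).reshape(-1,1,2)
    n=cv2.undistortPoints(uv,K(p),np.array(p["dist_coeffs"],float)).reshape(-1,2)
    R=cv2.Rodrigues(np.array(p["rvec"],float))[0]; t=np.array(p["tvec"],float).ravel()
    d=np.c_[n,np.ones(len(n))]@R; c=-R.T@t
    return c+d*((z-c[2])/d[:,2])[:,None]
def proj(p,X):
    return cv2.projectPoints(np.array(X,float).reshape(-1,3),np.array(p["rvec"],float),np.array(p["tvec"],float),K(p),np.array(p["dist_coeffs"],float))[0].reshape(-1,2)
def save(p,name,crop=None,s=1):
    f=p["frame"][:,:,::-1]
    if crop: f=f[crop[1]:crop[3],crop[0]:crop[2]]
    cv2.imwrite("pics/"+name,cv2.resize(f,None,fx=s,fy=s,interpolation=cv2.INTER_CUBIC))
E
python3 - <<'E'
from h import *
print(telemetry.observe())
for n in ["scene","side","wrist"]:
    p=get_image(n); save(p,n+"0.png"); print(n,p["tvec"],p["vertical_fov"],p["dist_coeffs"])
    for k in ["switch_a","captop_a","reject_tray"]:
        for d in find_in(k,p): print(k,np.round(d["xy"],1),round(d["confidence"],2),np.round(toworld(p,d["xy"],{'s':30,'c':53,'r':10}[k[0]])[0]))
E
```

```text
pics
{'time_s': 0.0, 'joint_pos': array([ 1.11389813e+00,  1.59021063e-01,  1.59821370e+00, -1.38092385e-05,
        1.38618237e+00, -2.10105988e-01]), 'joint_velocities': array([ 1.73822764e-03, -1.64620122e-03, -7.30338820e-04,  5.57535988e-04,
       -4.15616931e-04, -5.53195559e-05]), 'effort': array([ 1.07997406e-03, -3.85568476e+01, -3.22107589e+01,  7.03281211e-02,
        3.77016224e-02, -1.25198935e-04]), 'eef_pos': array([140.22906096, 557.02511669, 224.64389963]), 'tool_rot': array([-2.92212690e-04,  1.23081875e-01,  9.92396100e-01, -8.64196757e-04]), 'wrist_force': array([-0.17432735, -0.94295696,  0.32986212]), 'wrist_torque': array([ 0.01604358, -0.004262  ,  0.01592195]), 'gripper_width': 0.999097467772639}
scene [-234.31033555 -400.66016156 1781.14459988] 46.673768789696624 [-0.01847838  0.          0.          0.          0.        ]
switch_a [283.1 187.8] 0.87 [ 492. -133.   30.]
switch_a [299.  216.3] 0.87 [ 615. -140.   30.]
switch_a [376.7 188.7] 0.59 [636. 121.  30.]
switch_a [346.  151.7] 0.58 [450. 120.  30.]
captop_a [200.9 268. ] 0.46 [ 660. -456.   53.]
cap
[... 182 characters left out ...]
.13699422] 42.780988963173044 [-2.8946087e-05  0.0000000e+00  0.0000000e+00  0.0000000e+00
  0.0000000e+00]
switch_a [300.4 263.5] 0.94 [630. 141.  30.]
switch_a [323.8 188.7] 0.86 [ 615. -148.   30.]
switch_a [370.6 269.5] 0.65 [452. 129.  30.]
switch_a [365.2 198.7] 0.63 [ 491. -127.   30.]
switch_a [325.8 127.8] 0.56 [ 656. -451.   30.]
captop_a [368.9 194.3] 0.61 [ 482. -123.   53.]
captop_a [298.7 256.6] 0.6 [634. 138.  53.]
captop_a [367.  260.2] 0.54 [464. 120.  53.]
captop_a [324.9 124.9] 0.42 [ 657. -435.   53.]
reject_tray [354. 158.] 0.87 [ 545. -332.   10.]
wrist [-574.32130555  -29.47040032  391.34370199] 59.06212883264612 [0.00474165 0.         0.         0.         0.        ]
```

```bash
python3 - <<'E'
import cv2
a=cv2.imread("pics/scene0.png")[100:330,150:450]; cv2.imwrite("pics/s1.png",cv2.resize(a,None,fx=2.6,fy=2.6,interpolation=2))
a=cv2.imread("pics/side0.png")[90:330,230:480]; cv2.imwrite("pics/s2.png",cv2.resize(a,None,fx=2.5,fy=2.5,interpolation=2))
E
```

```text
(no output)
```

View pics/s1.png

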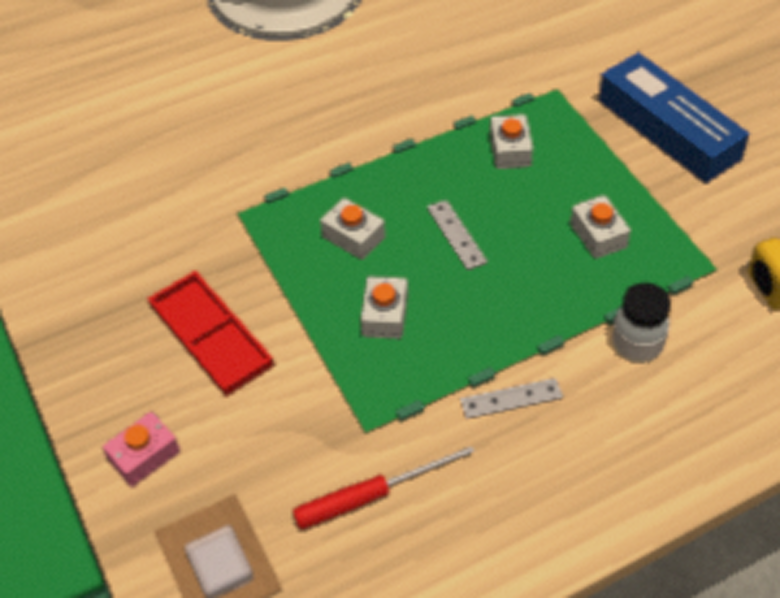

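View pics/s2.png

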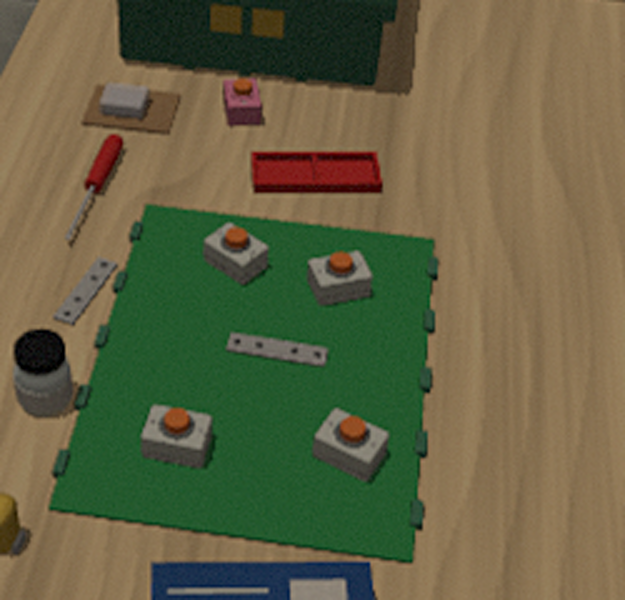

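View pics/wrist0.png

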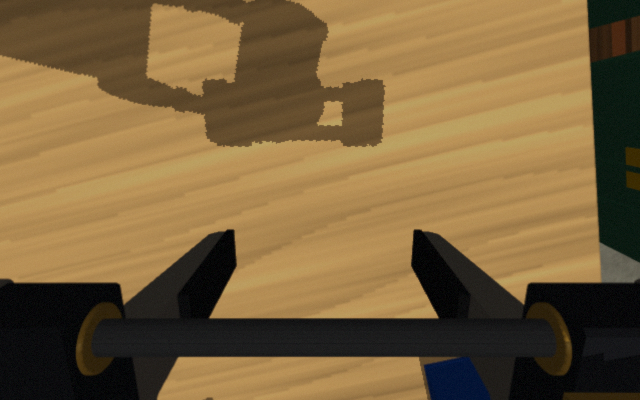

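Four white switches stand on the green panel: crops show scene caps near (347,149), (381,182), (285,182), (297,213). The pink one, at about (202,267), is off the panel and gets left alone. I'll fit the box models to the outlines in both views.

```bash
cat >> h.py <<'E'
from scipy.optimize import minimize
def boxpts(x,y,yaw,lx,ly,z0,h,cap=None,capr=13):
    c,s=np.cos(yaw),np.sin(yaw); P=[]
    for a in(-.5,.5):
        for b in(-.5,.5):
            for zz in(0,h): P.append([x+c*a*lx-s*b*ly,y+s*a*lx+c*b*ly,z0+zz])
    if cap is not None:
        for t in np.linspace(0,2*np.pi,24): P.append([x+capr*np.cos(t),y+capr*np.sin(t),z0+h+cap])
    return np.array(P)
S=8
def hullmask(p,P,roi):
    uv=(proj(p,P)-roi[:2])*S+ (S-1)/2
    m=np.zeros((int(roi[3]-roi[1])*S,int(roi[2]-roi[0])*S),np.uint8)
    h=cv2.convexHull(uv.astype(np.float32)); cv2.fillConvexPoly(m,np.round(h*16).astype(np.int32),1,shift=4)
    return cv2.resize(m.astype(np.float32),None,fx=1/S,fy=1/S,interpolation=cv2.INTER_AREA)
def fit(items,x0,lx,ly,z0,h,cap):
    """items: list of (pic, mask)"""
    data=[]
    for p,m in items:
        ys,xs=np.nonzero(m); roi=np.array([xs.min()-8,ys.min()-8,xs.max()+9,ys.max()+9]); roi=np.clip(roi,0,[640,400,640,400])
        data.append((p,m[roi[1]:roi[3],roi[0]:roi[2]].astype(np.float32),roi))
    def cost(v): return sum(np.abs(hullmask(p,boxpts(v[0],v[1],v[2],lx,ly,z0,h,cap),r)-m).sum()/m.sum() for p,m,r in data)
    best=None
    for a in np.arange(0,np.pi,np.pi/8):
        r=minimize(cost,[x0[0],x0[1],a],method="Nelder-Mead",options=dict(initial_simplex=[[x0[0],x0[1],a],[x0[0]+10,x0[1],a],[x0[0],x0[1]+10,a],[x0[0],x0[1],a+.2]],xatol=.05,fatol=1e-4))
        if best is None or r.fun<best.fun: best=r
    return best.x,best.fun
E
cat > f.py <<'E'
from h import *
ps=get_image("scene"); pd=get_image("side")
def masks(p,k,n): 
    return [(d["xy"],d["mask"],d["confidence"]) for d in outline_of(k,p)]
for k,args in [("switch_a",(64,46,6,34,13)),("reject_tray",(163,66,0,17,None))]:
    ms=masks(ps,k,0); md=masks(pd,k,0)
    zz=30 if k[0]=='s' else 10
    for xy,m,c in ms:
        w=toworld(ps,xy,zz)[0]
        for xy2,m2,c2 in md:
            w2=toworld(pd,xy2,zz)[0]
            if np.linalg.norm(w-w2)<40:
                x,f=fit([(ps,m),(pd,m2)],(w+w2)/2,*args)
                xs,fs=fit([(ps,m)],w,*args); xd,fd=fit([(pd,m2)],w2,*args)
                for q in(x,xs,xd): q[2]=np.degrees(q[2])%180
                print(k,np.round(xy),np.round(xy2),round(c,2),round(c2,2),m.sum(),m2.sum(),"fit",np.round(x,1),round(f,3),"scene",np.round(xs,1),round(fs,3),"side",np.round(xd,1),round(fd,3))
E
python3 f.py
```

```text
switch_a [201. 272.] [327. 130.] 0.82 0.73 475 260 fit [ 655.8 -450.1  103.7] 0.347 scene [ 657.9 -452.3  101.2] 0.142 side [ 654.2 -444.3  102.7] 0.104
switch_a [380. 191.] [300. 265.] 0.72 0.75 353 534 fit [630.2 138.8 173.6] 0.291 scene [630.3 139.7 171.8] 0.13 side [630.8 137.  174. ] 0.149
switch_a [297. 216.] [325. 188.] 0.65 0.85 365 382 fit [ 614.5 -146.   148.3] 0.312 scene [ 612.2 -144.7  148.8] 0.097 side [ 615.8 -146.6  138.7] 0.19
switch_a [345. 151.] [373. 270.] 0.64 0.9 280 608 fit [454.5 117.3 157.1] 0.218 scene [452.6 117.  155.6] 0.127 side [454.9 118.4 156.4] 0.064
switch_a [284. 184.] [366. 198.] 0.61 0.55 374 415 fit [ 489.3 -124.8   24.1] 0.267 scene [ 488.2 -124.7   24. ] 0.093 side [ 491.  -124.3   18. ] 0.154
reject_tray [231. 226.] [358. 157.] 0.97 0.8 1115 888 fit [ 538.6 -330.8   10.5] 0.093 scene [ 537.3 -331.7   11.1] 0.04 side [ 539.9 -329.9   10.5] 0.035
```

Fits agree to about 2–3 mm between views. Going to the first switch (454,117) with the fingers shut.

Emit:
{"op": "arm_command", "data": {"targets": [[31.4,-44,-5,0,0,0,0],[31.4,-44,-5,0,0,0,0],[31.4,-44,-5,0,0,0,0],[31.4,-44,-5,0,0,0,0],[31.4,-44,-5,0,0,0,0],[31.4,-44,-5,0,0,0,0],[31.4,-44,-5,0,0,0,0],[31.4,-44,-5,0,0,0,0],[31.4,-44,-8,0,0,0,0],[31.4,-44,-12,0,0,0,0],[31.4,-44,-14,0,0,0,0],[31.4,-44,-14,0,0,0,0]]}}

```text
time_s: 2.1
eef_pos: [454.6, 115.3, 83.6]
tool_rot: [-0.001, 0.124, 0.992, -0.0]
wrist_force: [-0.6, 0.7, 0.6]
gripper_width: 0.004
```

```bash
python3 - <<'E'
from h import *
p=get_image("wrist"); save(p,"w1.png")
p=get_image("side"); save(p,"sd1.png",(230,180,430,330),4)
E
```

```text
(no output)
```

View pics/w1.png

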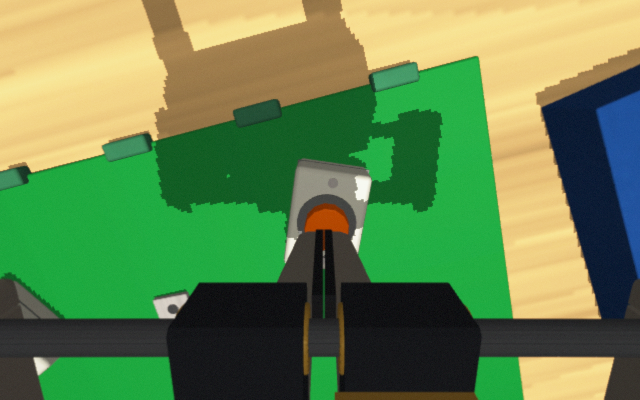

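View pics/sd1.png

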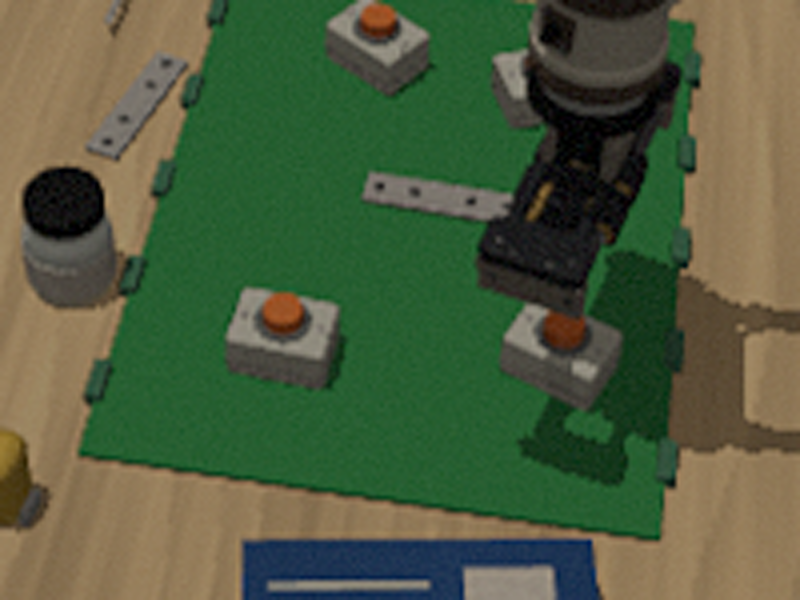

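The wrist view has the closed tips right over the orange cap (325,220), and the side view agrees. Pressing now.

Emit:
{"op": "arm_command", "data": {"targets": [[0,0.2,-1.5,0,0,0,0],[0,0.2,-2.0,0,0,0,0],[0,0.2,-2.4,0,0,0,0],[0,0.2,-2.7,0,0,0,0],[0,0.2,-2.9,0,0,0,0],[0,0.2,-2.9,0,0,0,0]]}}

```text
time_s: 2.8
eef_pos: [453.0, 118.1, 54.4]
tool_rot: [-0.003, 0.125, 0.992, -0.0]
wrist_force: [-4.5, 0.3, 5.3]
gripper_width: 0.008
```

Emit:
{"op": "arm_command", "data": {"targets": [[0.1,0,-0.1,0,0,0,0],[0.1,0,-0.2,0,0,0,0],[0.1,0,-0.2,0,0,0,0]]}}

```text
time_s: 3.1
eef_pos: [453.2, 118.2, 54.2]
tool_rot: [-0.004, 0.124, 0.992, -0.001]
wrist_force: [-12.3, -1.8, 20.4]
gripper_width: 0.003
```

Bottomed: 20 N and no further travel. Releasing and moving towards the next switch (630,139).

Emit:
{"op": "arm_command", "data": {"targets": [[0,0,0.6,0,0,0,0],[0,0,2.5,0,0,0,0],[0,0,5,0,0,0,0],[5,0.5,6,0,0,0,0],[10,1,6,0,0,0,0],[15,2,5,0,0,0,0],[17.7,2,3,0,0,0,0],[17.7,2,3,0,0,0,0],[17.7,2,3,0,0,0,0]]}}

```text
time_s: 4.0
eef_pos: [629.9, 138.4, 83.4]
tool_rot: [-0.005, 0.124, 0.992, -0.001]
wrist_force: [-1.1, 0.3, 0.0]
gripper_width: 0.004
```

```bash
python3 - <<'E'
from h import *
p=get_image("wrist"); save(p,"w2.png")
p=get_image("side"); save(p,"sd2.png",(230,180,430,330),4)
E
```

```text
(no output)
```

View pics/w2.png

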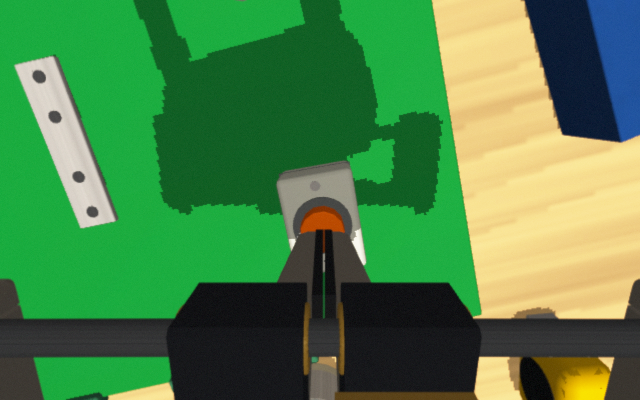

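View pics/sd2.png

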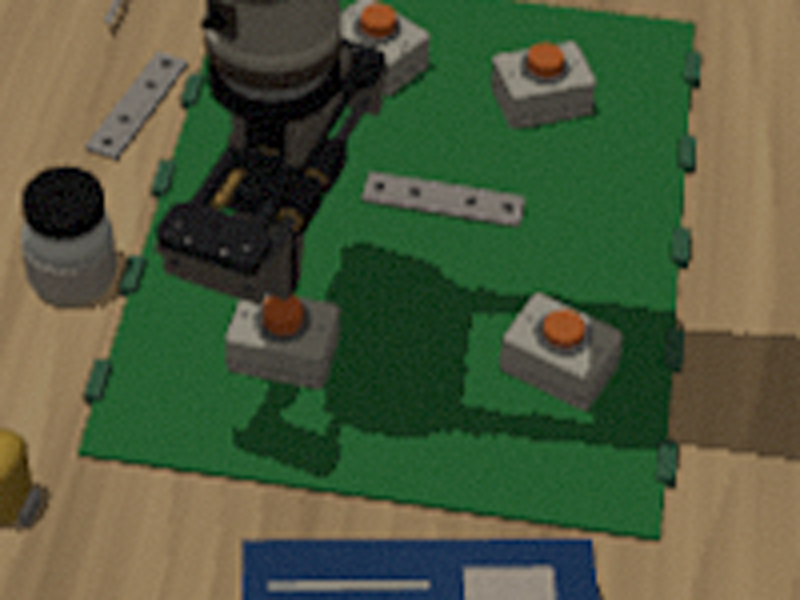

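Tips sit over the second cap too (323,220). Pressing.

Emit:
{"op": "arm_command", "data": {"targets": [[0,0,-1.5,0,0,0,0],[0,0,-2.0,0,0,0,0],[0,0,-2.4,0,0,0,0],[0,0,-2.7,0,0,0,0],[0.1,0,-2.9,0,0,0,0],[0.1,0,-3.05,0,0,0,0],[0.1,0,-3.05,0,0,0,0]]}}

```text
time_s: 4.8
eef_pos: [631.1, 138.5, 55.0]
tool_rot: [-0.004, 0.124, 0.992, -0.001]
wrist_force: [-1.4, -0.7, 2.3]
gripper_width: 0.009
```

Emit:
{"op": "arm_command", "data": {"targets": [[0,0,-0.15,0,0,0,0],[0,0,-0.25,0,0,0,0],[0,0,-0.25,0,0,0,0]]}}

```text
time_s: 5.1
eef_pos: [631.3, 138.5, 54.3]
tool_rot: [-0.004, 0.124, 0.992, -0.001]
wrist_force: [-7.3, -0.5, 12.4]
gripper_width: 0.002
```

Emit:
{"op": "arm_command", "data": {"targets": [[0,0,0.6,0,0,0,0],[0,0,2.5,0,0,0,0],[0,0,5,0,0,0,0],[-0.5,-5,6,0,0,0,0],[-0.7,-10,6,0,0,0,0],[-1,-15,6,0,0,0,0],[-1.3,-20,6,0,0,0,0],[-1.6,-24,6,0,0,0,0],[-1.6,-28.4,4,0,0,0,0],[-1.6,-28.4,3,0,0,0,0],[-1.6,-28.4,3,0,0,0,0]]}}

```text
time_s: 6.2
eef_pos: [614.1, -145.9, 82.2]
tool_rot: [-0.005, 0.125, 0.992, -0.0]
wrist_force: [-1.1, 0.8, 0.6]
gripper_width: 0.0
```

```bash
python3 - <<'E'
from h import *
p=get_image("wrist"); save(p,"w3.png")
p=get_image("side"); save(p,"sd3.png",(230,180,430,330),4)
E
```

```text
(no output)
```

View pics/w3.png

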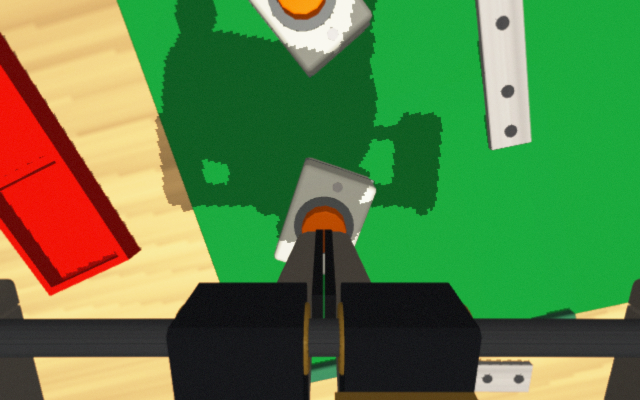

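View pics/sd3.png

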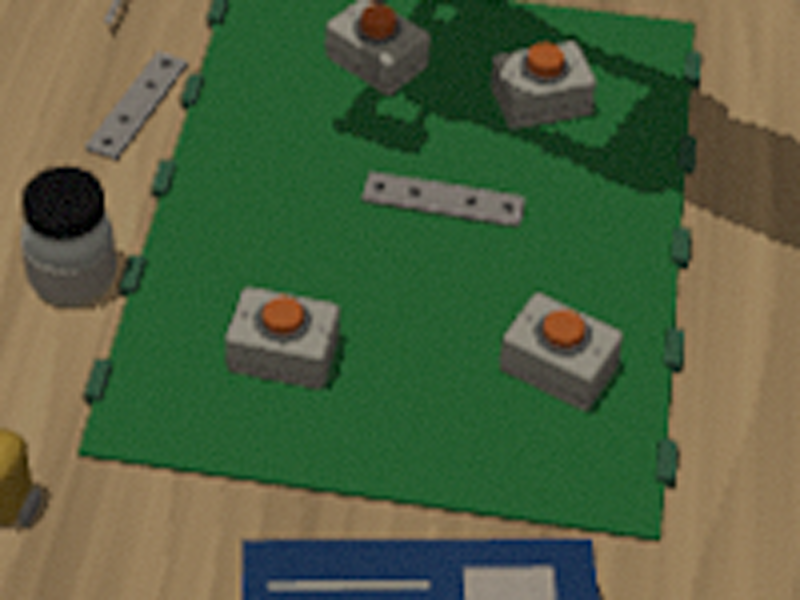

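Emit:
{"op": "arm_command", "data": {"targets": [[0,0,-1.5,0,0,0,0],[0,0,-2.0,0,0,0,0],[0,0,-2.4,0,0,0,0],[0,0,-2.7,0,0,0,0],[0.1,0,-2.9,0,0,0,0],[0.1,0,-3.1,0,0,0,0],[0.1,0,-3.1,0,0,0,0]]}}

```text
time_s: 7.0
eef_pos: [616.6, -144.4, 54.3]
tool_rot: [-0.004, 0.123, 0.992, -0.0]
wrist_force: [-3.7, 1.0, 5.9]
gripper_width: 0.004
```

Emit:
{"op": "arm_command", "data": {"targets": [[0,0,-0.1,0,0,0,0],[0,0,-0.2,0,0,0,0],[0,0,-0.2,0,0,0,0]]}}

```text
time_s: 7.3
eef_pos: [616.6, -144.4, 54.3]
tool_rot: [-0.004, 0.123, 0.992, -0.001]
wrist_force: [-6.2, 2.3, 10.2]
gripper_width: 0.002
```

Emit:
{"op": "arm_command", "data": {"targets": [[0,0,0.6,0,0,0,0],[0,0,2.5,0,0,0,0],[0,0,5,0,0,0,0],[-4,0.6,6,0,0,0,0],[-8,1.2,6,0,0,0,0],[-12.7,2,5,0,0,0,0],[-12.7,2,3,0,0,0,0],[-12.7,2,3,0,0,0,0],[-12.7,2,3,0,0,0,0]]}}

```text
time_s: 8.2
eef_pos: [490.7, -125.0, 85.2]
tool_rot: [-0.003, 0.123, 0.992, -0.001]
wrist_force: [0.3, -0.2, 0.1]
gripper_width: 0.005
```

```bash
python3 - <<'E'
from h import *
p=get_image("wrist"); save(p,"w4.png")
p=get_image("side"); save(p,"sd4.png",(230,150,430,300),4)
E
```

```text
(no output)
```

View pics/w4.png

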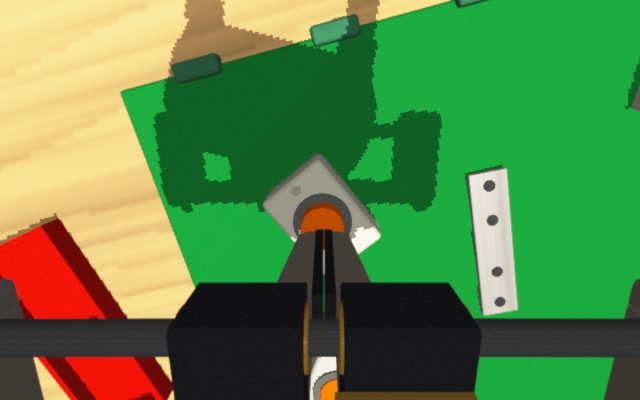

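View pics/sd4.png

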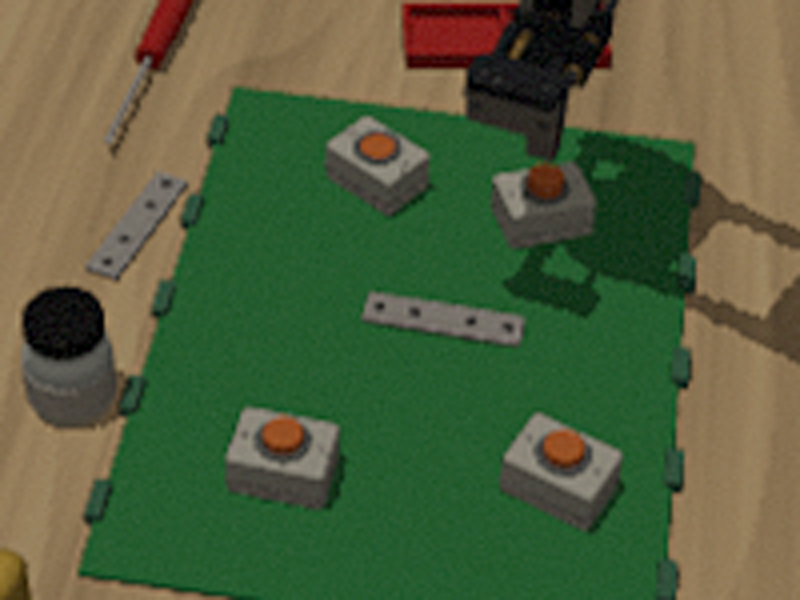

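Switch 3 (side crop 378,147) is flush, so it's latched. Switches 1 and 2 still show cap sides, so they look faulty. Pressing the fourth.

Emit:
{"op": "arm_command", "data": {"targets": [[0,0,-1.5,0,0,0,0],[0,0,-2.2,0,0,0,0],[0,0,-2.6,0,0,0,0],[0,0,-2.9,0,0,0,0],[0.1,0,-3.2,0,0,0,0],[0.1,0,-3.4,0,0,0,0],[0.1,0,-3.4,0,0,0,0]]}}

```text
time_s: 9.0
eef_pos: [492.9, -125.5, 54.2]
tool_rot: [-0.003, 0.123, 0.992, -0.001]
wrist_force: [-8.8, 2.7, 18.9]
gripper_width: 0.005
```

Emit:
{"op": "arm_command", "data": {"targets": [[0,0,0.6,0,0,0,0],[0,0,3,0,0,0,0],[0,0,7,0,0,0,0],[0,3,11,0,0,0,100],[-1,8,12,0,0,0,100],[-2,12,12,0,0,0,100],[-2,13,12,0,0,0,100],[-2,13,12,0,0,0,100]]}}

```text
time_s: 9.8
eef_pos: [472.7, 5.5, 174.2]
tool_rot: [-0.003, 0.122, 0.993, -0.001]
wrist_force: [0.5, -0.2, -0.7]
gripper_width: 0.416
```

```bash
python3 - <<'E'
from h import *
p=get_image("wrist"); save(p,"w5.png")
p=get_image("side"); save(p,"sd5.png",(230,150,430,300),4)
p=get_image("scene"); save(p,"sc5.png",(250,120,450,270),4)
E
```

```text
(no output)
```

View pics/w5.png

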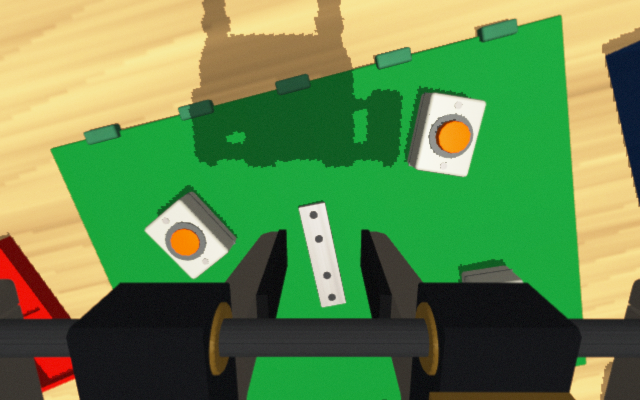

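View pics/sd5.png

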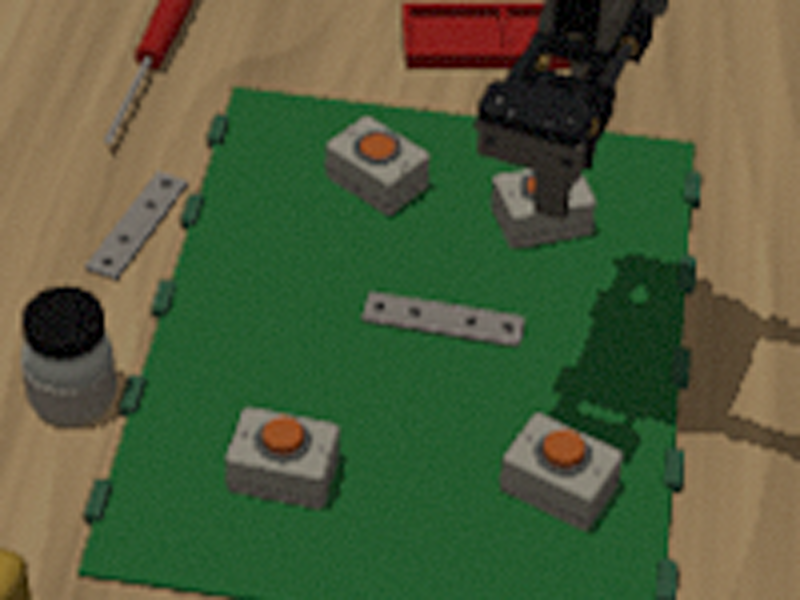

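View pics/sc5.png

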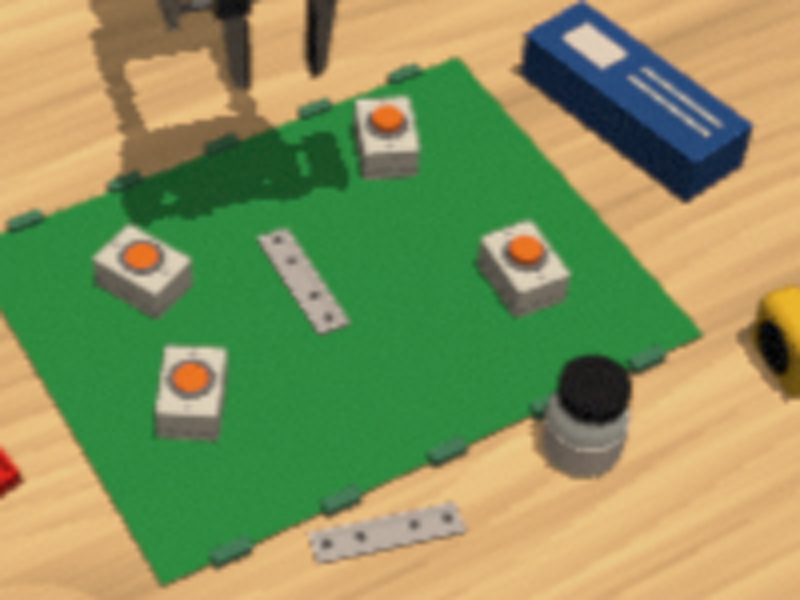

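In all three views the two caps at y<0 are flush (latched), and the two at y>0, scene crop (387,118) and (525,249), stand proud, so those are the faulty ones. Refitting them.

```bash
python3 - <<'E'
from h import *
P={n:get_image(n) for n in("scene","side","wrist")}
M={n:outline_of("switch_a",P[n]) for n in P}
for w in([454,118],[630,138]):
    it={}
    for n in P:
        for d in M[n]:
            q=toworld(P[n],d["xy"],30)[0]
            if np.hypot(*(q[:2]-w))<25 and d["mask"].sum()>150 and n not in it: it[n]=(P[n],d["mask"])
    for k in [["scene"],["side"],["wrist"],list(it)]:
        if all(j in it for j in k):
            x,f=fit([it[j] for j in k],w,64,46,6,34,10); x[2]=np.degrees(x[2])%180
            print(w,k,np.round(x,1),round(f,3))
E
```

```text
[454, 118] ['scene'] [453.1 116.8 155.8] 0.082
[454, 118] ['side'] [455.2 118.4 159.9] 0.089
[454, 118] ['scene', 'side'] [454.2 117.2 157.6] 0.19
[630, 138] ['scene'] [630.8 138.1 172.1] 0.132
[630, 138] ['side'] [630.6 137.6 174.3] 0.073
[630, 138] ['scene', 'side'] [630.5 137.9 173.4] 0.208
```

Emit:
{"op": "arm_command", "data": {"targets": [[-1,5,0,0,0,-5,100],[-1.85,9,-1,0,0,-9,100],[-1.85,11.2,-4,0,0,-9,100],[-1.85,11.2,-8,0,0,-9,100],[-1.85,11.2,-8,0,0,-9,100],[-1.85,11.2,-8,0,0,-9,100]]}}

```text
time_s: 10.85
eef_pos: [454.2, 115.5, 94.2]
tool_rot: [-0.004, 0.201, 0.98, -0.001]
wrist_force: [0.2, -0.9, 1.0]
gripper_width: 1.002
```

```bash
python3 - <<'E'
from h import *
p=get_image("wrist"); save(p,"w6.png")
E
```

```text
(no output)
```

View pics/w6.png

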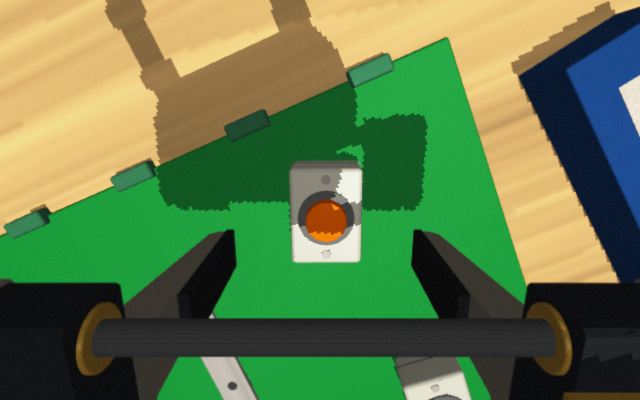

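The box edges are parallel to the jaws and centred (325 vs 324). Descend and grip.

Emit:
{"op": "arm_command", "data": {"targets": [[0,0.2,-3,0,0,0,100],[0,0.2,-5.2,0,0,0,100],[0,0.2,-6.2,0,0,0,100],[0,0.2,-6.2,0,0,0,100],[0,0.2,-6.2,0,0,0,40],[0,0.2,-6.2,0,0,0,40],[0,0.2,-6.2,0,0,0,30],[0,0.2,-6.2,0,0,0,30],[0,0.2,-6.2,0,0,0,30],[0,0.2,-6.2,0,0,0,30]], "newtons": 20}}

```text
time_s: 11.9
eef_pos: [455.5, 117.3, 33.6]
tool_rot: [-0.003, 0.201, 0.98, -0.001]
wrist_force: [-0.4, -1.0, 0.6]
gripper_width: 0.497
```

Gripped at 45.7 mm, matching 46. Lift and carry to the near bay hover, turning +34°.

Emit:
{"op": "arm_command", "data": {"targets": [[0,0,3,0,0,0,30],[0,0,7,0,0,0,30],[0.5,-3,11,0,0,5,30],[1,-7,12,0,0,11,30],[1,-12,12,0,0,17,30],[1.5,-17,12,0,0,23,30],[2,-22,12,0,0,28,30],[2.5,-27,12,0,0,32,30],[3,-32,12,0,0,34,30],[3,-34,12,0,0,34,30],[3,-34,12,0,0,34,30]]}}

```text
time_s: 13.0
eef_pos: [485.1, -225.5, 153.3]
tool_rot: [-0.003, -0.092, 0.996, -0.002]
wrist_force: [0.1, -0.7, -1.1]
gripper_width: 0.497
```

```bash
python3 - <<'E'
from h import *
P={n:get_image(n) for n in("wrist","scene","side")}
save(P["wrist"],"w7.png")
it={}
for n in P:
    ds=outline_of("reject_tray",P[n])
    for d in ds[:2]: print(n,np.round(d["xy"]),d["mask"].sum(),round(d["confidence"],2))
    if ds and np.hypot(*(toworld(P[n],ds[0]["xy"],10)[0][:2]-[539,-331]))<40: it[n]=(P[n],ds[0]["mask"])
for n in it:
    x,f=fit([it[n]],[539,-331],163,66,0,17,None); print(n,np.round(x[:2],1),np.degrees(x[2])%180,f)
E
```

```text
wrist [196. 203.] 11759 0.74
scene [233. 227.] 1159 0.71
side [354. 158.] 719 0.83
wrist [ 537.4 -332.1] 10.572211962978608 0.09357327222824097
scene [ 538.4 -331. ] 9.369120295089886 0.050636325031518936
side [ 541.4 -330.3] 10.548426320115084 0.2237917184829712
```

View pics/w7.png

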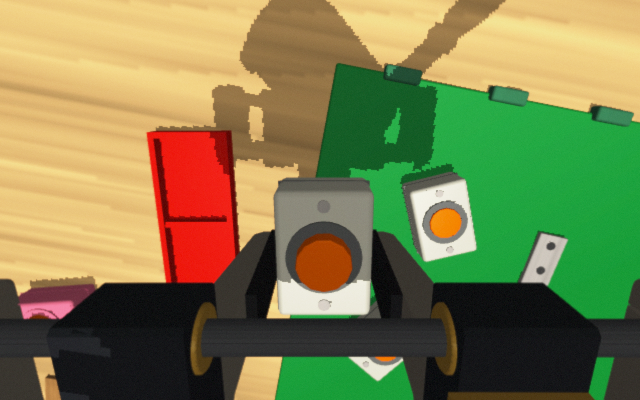

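Emit:
{"op": "arm_command", "data": {"targets": [[0.7,-5,0,0,0,0,30],[1.5,-9,0,0,0,0,30],[1.5,-11.2,-3,0,0,0,30],[1.5,-11.2,-7,0,0,0,30],[1.5,-11.2,-7.5,0,0,0,30],[1.5,-11.2,-7.5,0,0,0,30]]}}

```text
time_s: 13.9
eef_pos: [499.8, -331.4, 77.4]
tool_rot: [-0.004, -0.095, 0.995, 0.0]
wrist_force: [0.3, -0.2, -1.4]
gripper_width: 0.499
```

```bash
python3 - <<'E'
from h import *
P={n:get_image(n) for n in("wrist","scene","side")}
save(P["wrist"],"w8.png"); save(P["side"],"sd8.png",(300,100,420,190),6); save(P["scene"],"sc8.png",(170,170,290,260),6)
E
```

```text
(no output)
```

View pics/w8.png

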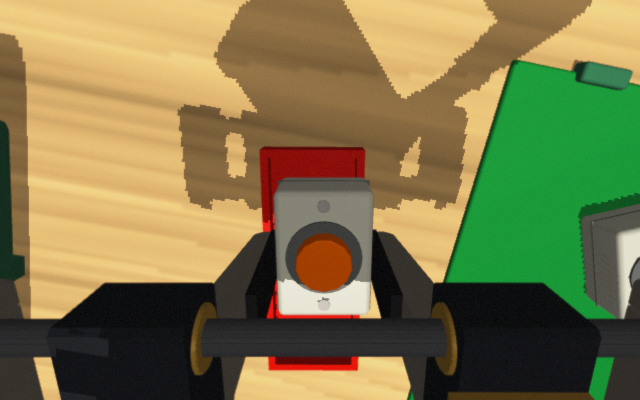

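View pics/sc8.png

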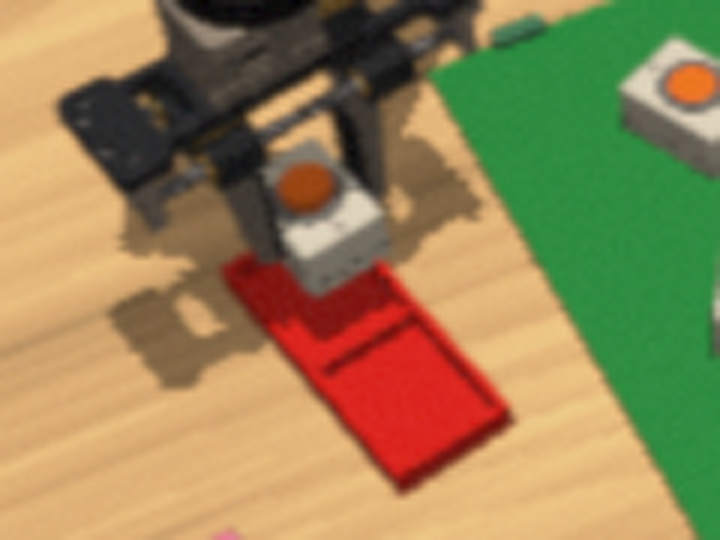

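Box still 6 mm short in y, from lag; the wrist view shows the same (box 324, tray 313). Correct that first, still above the tray.

Emit:
{"op": "arm_command", "data": {"targets": [[0.05,-0.65,0,0,0,0,30],[0.05,-0.65,-1,0,0,0,30],[0.05,-0.65,-2,0,0,0,30],[0.05,-0.65,-2,0,0,0,30]]}}

```text
time_s: 14.45
eef_pos: [501.2, -338.9, 58.7]
tool_rot: [-0.003, -0.095, 0.995, -0.001]
wrist_force: [0.3, 0.6, -2.2]
gripper_width: 0.496
```

```bash
python3 - <<'E'
from h import *
P={n:get_image(n) for n in("wrist","scene","side")}
print(telemetry.observe()["eef_pos"],telemetry.observe()["wrist_force"])
save(P["wrist"],"w9.png"); save(P["side"],"sd9.png",(300,100,420,190),6)
E
```

```text
[ 502.20660781 -339.94839237   60.60941537] [-0.73890826  0.26888451 -1.00473164]
```

View pics/w9.png

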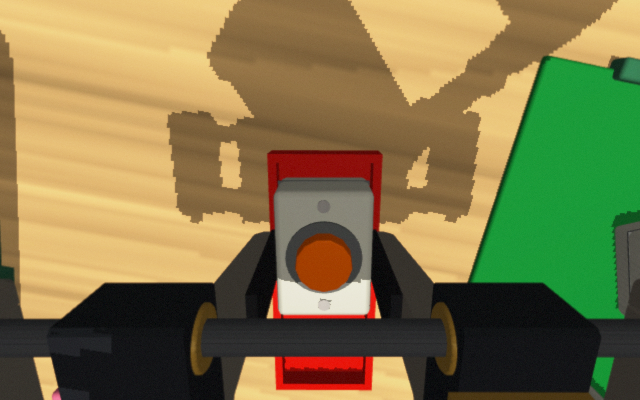

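View pics/sd9.png

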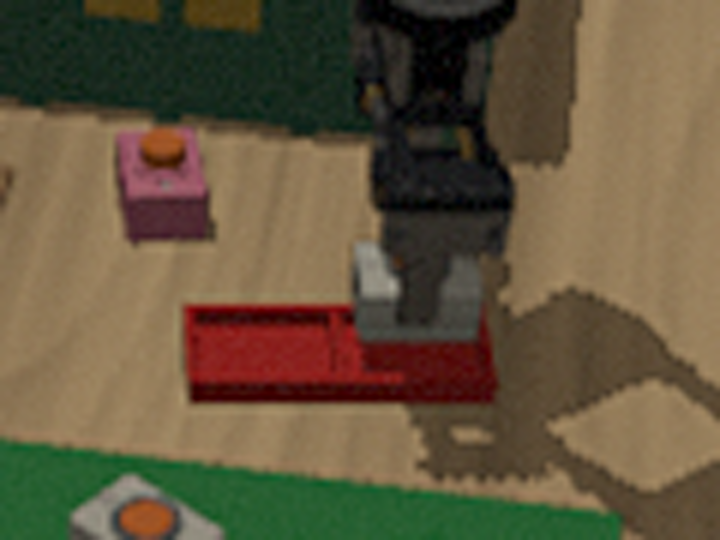

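Centred laterally (tray 268–381, box 275–373). Lower with a small x correction.

Emit:
{"op": "arm_command", "data": {"targets": [[-0.1,0.05,-1,0,0,0,30],[-0.1,0.05,-1.8,0,0,0,30],[-0.1,0.05,-2.3,0,0,0,30],[-0.1,0.05,-2.7,0,0,0,30],[-0.1,0.05,-2.7,0,0,0,30]]}}

```text
time_s: 15.1
eef_pos: [501.1, -339.3, 33.2]
tool_rot: [-0.002, -0.095, 0.995, -0.002]
wrist_force: [-0.5, 0.1, -1.7]
gripper_width: 0.495
```

```bash
python3 - <<'E'
from h import *
P={n:get_image(n) for n in("wrist","scene","side")}
print(telemetry.observe()["eef_pos"],telemetry.observe()["wrist_force"])
save(P["wrist"],"w10.png"); save(P["side"],"sd10.png",(300,100,420,190),6)
E
```

```text
[ 501.33731725 -339.58374623   33.74042321] [ 0.84997546  0.34997588 -1.40336098]
```

View pics/w10.png

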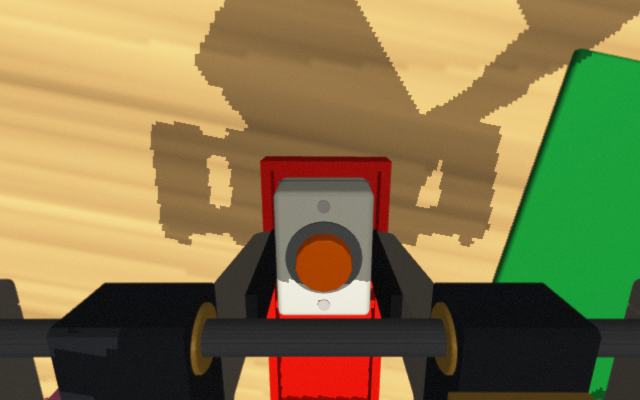

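View pics/sd10.png

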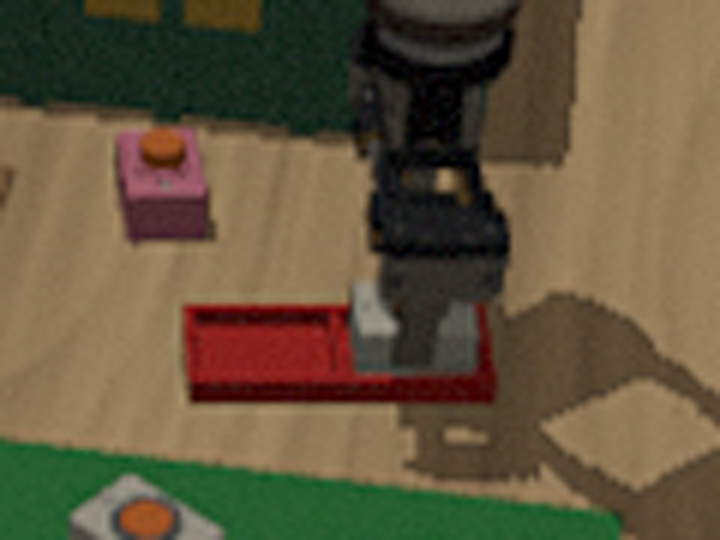

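It's inside the bay walls with only its own weight showing. Ease down until it touches.

Emit:
{"op": "arm_command", "data": {"targets": [[0,0,-0.1,0,0,0,30],[0,0,-0.2,0,0,0,30],[0,0,-0.2,0,0,0,30]]}}

```text
time_s: 15.55
eef_pos: [501.6, -339.8, 32.6]
tool_rot: [-0.001, -0.095, 0.995, -0.003]
wrist_force: [-1.5, 1.2, 6.1]
gripper_width: 0.498
```

Emit:
{"op": "arm_command", "data": {"targets": [[0,0,0.1,0,0,0,60],[0,0,0.1,0,0,0,70],[0,0,0.1,0,0,0,80],[0,0,0.2,0,0,0,90],[0,0,2,0,0,0,100],[0,0,6,0,0,0,100],[0,0,10,0,0,0,100],[0,4,11,0,0,0,100],[0,9,11,0,0,0,100],[0,13,11,0,0,0,100]]}}

```text
time_s: 16.55
eef_pos: [501.6, -208.1, 143.3]
tool_rot: [-0.001, -0.095, 0.995, -0.003]
wrist_force: [1.3, 0.1, 0.2]
gripper_width: 1.001
```

```bash
python3 - <<'E'
from h import *
P={n:get_image(n) for n in("wrist","scene","side")}
save(P["wrist"],"w11.png"); save(P["side"],"sd11.png",(300,100,420,190),6)
for n in P:
    for d in outline_of("switch_a",P[n]):
        q=toworld(P[n],d["xy"],30)[0]
        if np.hypot(*(q[:2]-[500,-338]))<30 and d["mask"].sum()>150:
            x,f=fit([(P[n],d["mask"])],[500,-338],64,46,5,34,10); print(n,np.round(x[:2],1),np.degrees(x[2])%180,f)
    for d in find_in("switch_a",P[n]): print(n,np.round(d["xy"]),np.round(toworld(P[n],d["xy"],28)[0]),round(d["confidence"],2))
E
```

```text
wrist [ 498.1 -340. ] 12.524945208760725 0.057775985449552536
wrist [160. 162.] [ 499. -341.   28.] 0.89
wrist [372. 306.] [ 592. -148.   28.] 0.85
wrist [429. 196.] [ 486. -126.   28.] 0.71
wrist [ 39. 277.] [ 619. -436.   28.] 0.71
scene [ 498.  -340.6] 11.032769726762552 0.12491883337497711
scene [220. 214.] [ 492. -340.   28.] 0.92
scene [378. 188.] [633. 127.  28.] 0.91
scene [206. 275.] [ 671. -451.   28.] 0.75
scene [299. 217.] [ 616. -142.   28.] 0.63
scene [286. 186.] [ 489. -123.   28.] 0.6
scene [382. 180.] [611. 157.  28.] 0.41
side [ 503.5 -336.8] 10.520755153007439 1.1908035278320312
side [302. 266.] [626. 146.  28.] 0.94
side [364. 199.] [ 493. -129.   28.] 0.61
side [323. 188.] [ 618. -153.   28.] 0.55
side [364. 156.] [ 512. -324.   28.] 0.44
```

View pics/w11.png

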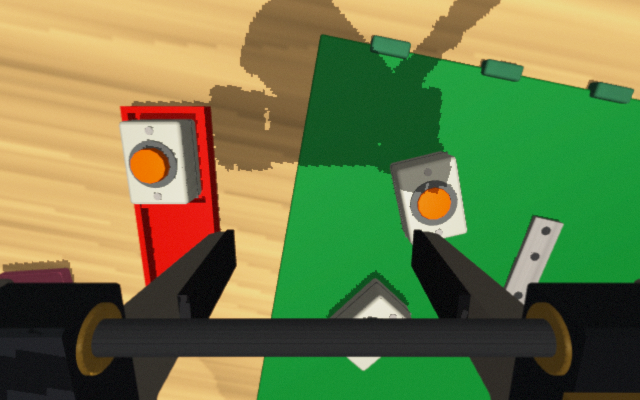

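View pics/sd11.png

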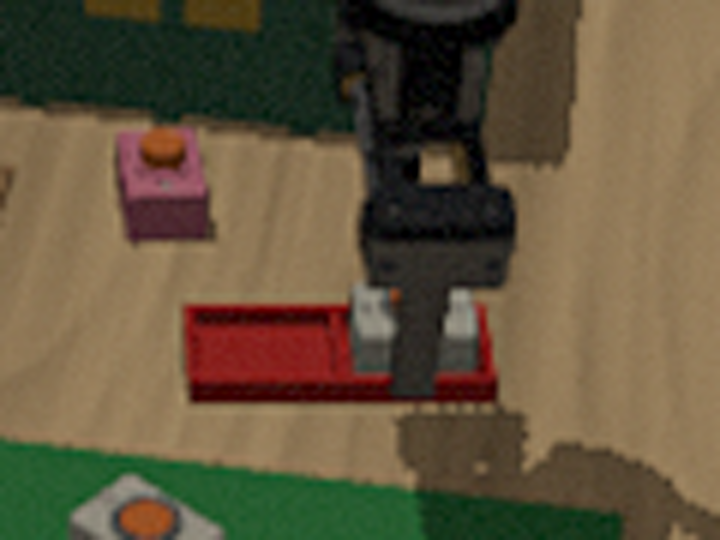

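First reject sits flat in its bay (about 498,-340, within tolerance). Now the second.

Emit:
{"op": "arm_command", "data": {"targets": [[2,4,0,0,0,-4,100],[4,9,0,0,0,-8,100],[6,13,0,0,0,-12,100],[8,17,0,0,0,-16,100],[10,21,0,0,0,-17.5,100],[11.5,25,0,0,0,-17.5,100],[12.9,29,0,0,0,-17.5,100],[12.9,33,0,0,0,-17.5,100],[12.9,34.6,-3,0,0,-17.5,100],[12.9,34.6,-5,0,0,-17.5,100],[12.9,34.6,-5,0,0,-17.5,100]]}}

```text
time_s: 18.1
eef_pos: [628.2, 134.8, 88.6]
tool_rot: [-0.005, 0.058, 0.998, -0.003]
wrist_force: [-0.2, 0.2, 0.5]
gripper_width: 1.003
```

```bash
python3 - <<'E'
from h import *
p=get_image("wrist"); save(p,"w12.png")
print(telemetry.observe()["eef_pos"])
p=get_image("side"); save(p,"sd12.png",(300,100,420,190),6)
E
```

```text
[629.59581506 134.41310839  90.8010026 ]
```

View pics/w12.png

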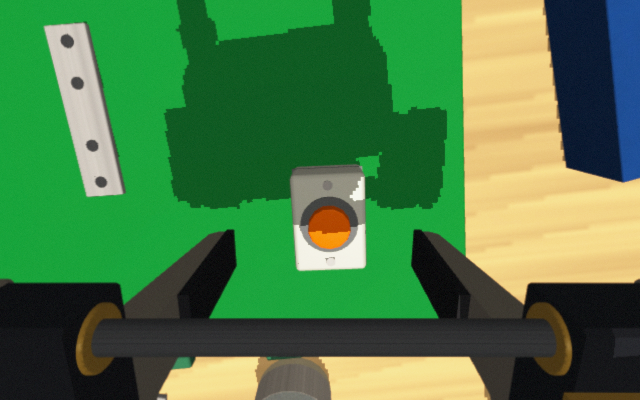

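View pics/sd12.png

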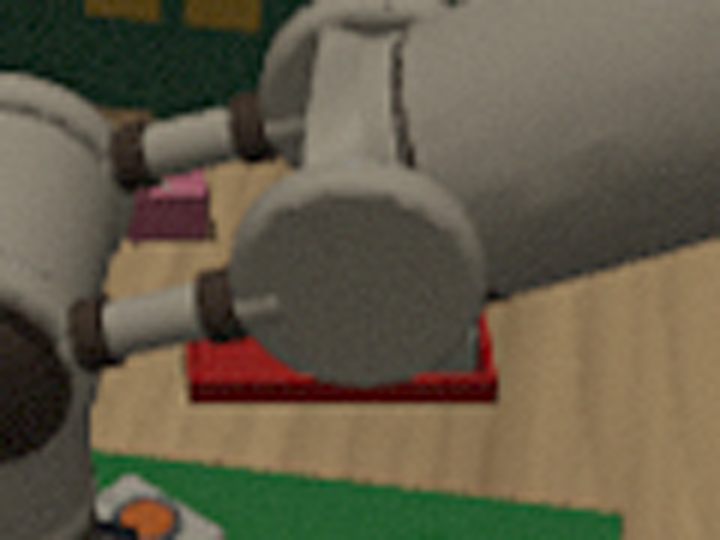

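Box parallel to the jaws and about 3 mm off laterally (329 vs 324). Correct, descend, grip.

Emit:
{"op": "arm_command", "data": {"targets": [[0.15,0.35,-2,0,0,0,100],[0.15,0.35,-4.5,0,0,0,100],[0.15,0.35,-5.6,0,0,0,100],[0.15,0.35,-5.6,0,0,0,100],[0.15,0.35,-5.6,0,0,0,40],[0.15,0.35,-5.6,0,0,0,40],[0.15,0.35,-5.6,0,0,0,30],[0.15,0.35,-5.6,0,0,0,30],[0.15,0.35,-5.6,0,0,0,30],[0.15,0.35,-5.6,0,0,0,30]], "newtons": 20}}

```text
time_s: 19.2
eef_pos: [632.4, 137.7, 36.7]
tool_rot: [-0.002, 0.058, 0.998, -0.003]
wrist_force: [-0.3, 0.5, 1.2]
gripper_width: 0.507
```

Emit:
{"op": "arm_command", "data": {"targets": [[0,0,3,0,0,0,30],[0,0,7,0,0,0,30],[-0.5,-3,11,0,0,3,30],[-1,-7,12,0,0,7,30],[-1.5,-12,12,0,0,11,30],[-2,-17,12,0,0,15,30],[-2.5,-22,12,0,0,17.2,30],[-3,-27,12,0,0,17.2,30],[-4,-32,12,0,0,17.2,30],[-5,-36,12,0,0,17.2,30],[-5.3,-40,11,0,0,17.2,30],[-5.3,-40,11,0,0,17.2,30]]}}

```text
time_s: 20.4
eef_pos: [577.5, -266.8, 145.1]
tool_rot: [-0.002, -0.089, 0.996, -0.003]
wrist_force: [-1.4, 1.2, -0.8]
gripper_width: 0.5
```

```bash
python3 - <<'E'
from h import *
print(telemetry.observe())
P={n:get_image(n) for n in("wrist",)}
save(P["wrist"],"w13.png")
E
```

```text
{'time_s': 20.4, 'joint_pos': array([-0.61839597,  0.38147622,  1.4909559 , -0.00852536,  1.26873563,
       -2.36442705]), 'joint_velocities': array([ 0.0750375 , -0.0257659 ,  0.02639803,  0.04653971,  0.03392164,
        0.04140331]), 'effort': array([ -1.60185579, -47.09771633, -32.74646401,  -0.35380044,
        -0.23544612,  -0.33254891]), 'eef_pos': array([ 577.4531054 , -266.8088778 ,  145.12923474]), 'tool_rot': array([-0.00247894, -0.08876689,  0.99604409, -0.00323488]), 'wrist_force': array([-1.43722733,  1.18005693, -0.84232781]), 'wrist_torque': array([ 0.05787504, -0.00386782, -0.02958297]), 'gripper_width': 0.500274630204826}
```

View pics/w13.png

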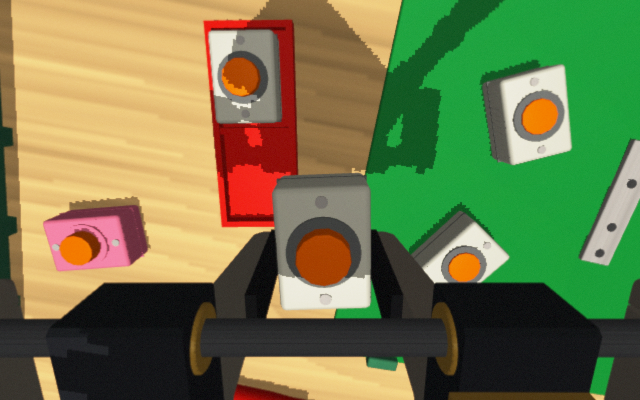

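Emit:
{"op": "arm_command", "data": {"targets": [[0.2,-3,0,0,0,0.3,30],[0.2,-5.7,0,0,0,0.3,30],[0.2,-5.7,-4,0,0,0.3,30],[0.2,-5.7,-7.5,0,0,0.3,30],[0.2,-5.7,-7.5,0,0,0.3,30],[0.2,-5.7,-7.5,0,0,0.3,30]]}}

```text
time_s: 21.05
eef_pos: [580.2, -319.8, 70.5]
tool_rot: [-0.003, -0.093, 0.996, -0.002]
wrist_force: [-0.6, -0.9, -1.3]
gripper_width: 0.502
```

```bash
python3 - <<'E'
from h import *
P={n:get_image(n) for n in("wrist","scene","side")}
print(telemetry.observe()["eef_pos"],telemetry.observe()["wrist_force"])
save(P["wrist"],"w14.png"); save(P["side"],"sd14.png",(300,100,420,190),6)
for n in ("wrist","scene","side"):
    print(n,[(np.round(q,0)) for q in proj(P[n],[[577.2,-324.2,5],[498.,-340,48]])])
E
```

```text
[ 581.88459412 -321.79866682   73.50731176] [-0.00617244  0.44623654 -0.47081207]
wrist [array([319., 210.]), array([315.,  78.])]
scene [array([237., 236.]), array([220., 211.])]
side [array([344., 160.]), array([370., 149.])]
```

View pics/w14.png

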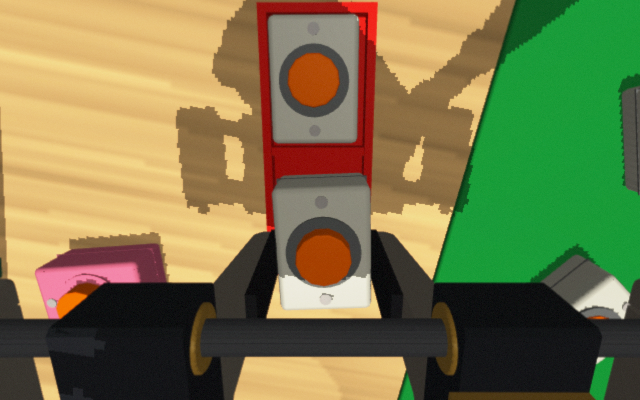

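View pics/sd14.png

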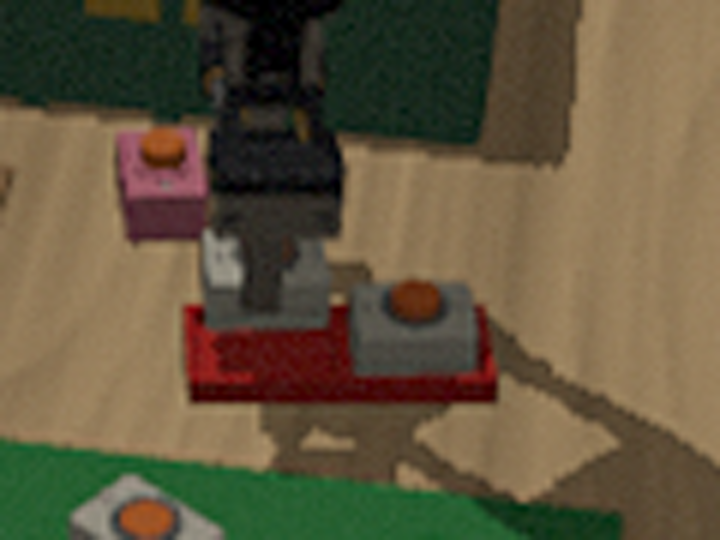

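Lateral check: box 322, tray 319 in the wrist view, so about 3 mm more in -y. Fine-tune while lowering to just above the walls.

Emit:
{"op": "arm_command", "data": {"targets": [[-0.15,-0.3,-0.5,0,0,0,30],[-0.15,-0.3,-1.5,0,0,0,30],[-0.15,-0.3,-1.8,0,0,0,30],[-0.15,-0.3,-1.8,0,0,0,30]]}}

```text
time_s: 21.6
eef_pos: [579.6, -324.3, 54.2]
tool_rot: [-0.001, -0.093, 0.996, -0.003]
wrist_force: [0.3, 0.4, -1.0]
gripper_width: 0.5
```

```bash
python3 - <<'E'
from h import *
P={n:get_image(n) for n in("wrist","scene","side")}
print(telemetry.observe()["eef_pos"],telemetry.observe()["wrist_force"])
save(P["wrist"],"w15.png"); save(P["side"],"sd15.png",(300,100,420,190),6);save(P["scene"],"sc15.png",(170,170,290,260),6)
E
```

```text
[ 580.40891099 -324.81485732   55.48923327] [-0.12640385  0.2348956  -1.59637501]
```

View pics/w15.png

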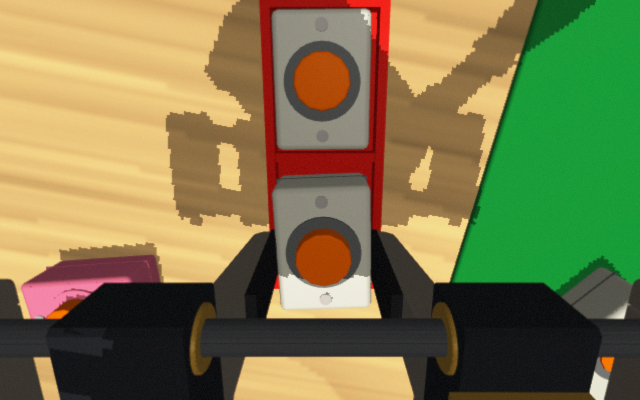

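View pics/sd15.png

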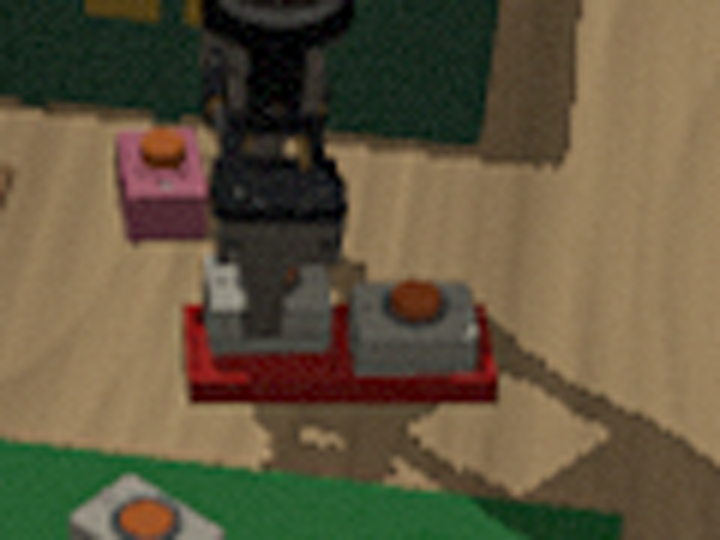

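View pics/sc15.png

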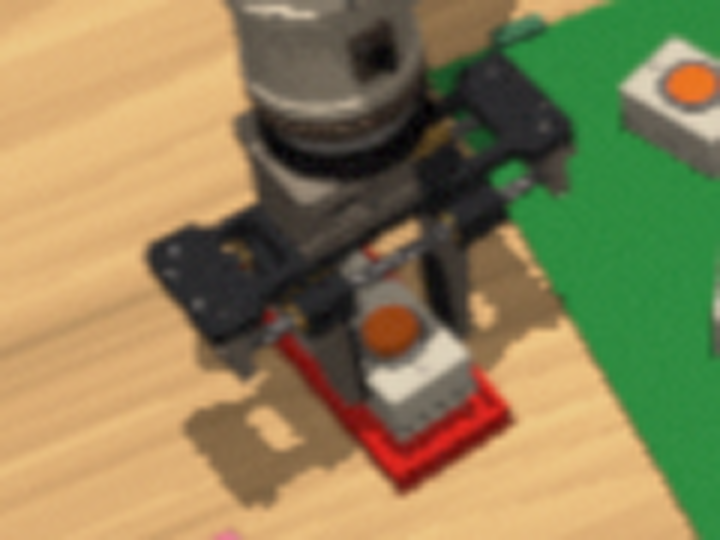

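Over the far bay with clearance all round. Lower gradually.

Emit:
{"op": "arm_command", "data": {"targets": [[0.1,0,-0.8,0,0,0,30],[0.1,0,-1.4,0,0,0,30],[0.1,0,-1.7,0,0,0,30],[0.1,0,-1.8,0,0,0,30]]}}

```text
time_s: 22.15
eef_pos: [580.9, -324.4, 36.5]
tool_rot: [-0.001, -0.093, 0.996, -0.004]
wrist_force: [-0.4, 0.3, -2.0]
gripper_width: 0.502
```

Emit:
{"op": "arm_command", "data": {"targets": [[0,0,-0.1,0,0,0,30],[0,0,-0.2,0,0,0,30],[0,0,-0.2,0,0,0,30]]}}

```text
time_s: 22.45
eef_pos: [581.1, -324.6, 35.7]
tool_rot: [-0.001, -0.093, 0.996, -0.004]
wrist_force: [-3.0, 1.4, 4.7]
gripper_width: 0.503
```

Floor contact at the expected height (35.7). Release and retreat up.

Emit:
{"op": "arm_command", "data": {"targets": [[0,0,0.1,0,0,0,60],[0,0,0.1,0,0,0,70],[0,0,0.1,0,0,0,80],[0,0,0.2,0,0,0,90],[0,0,2,0,0,0,100],[0,0,6,0,0,0,100],[0,0,10,0,0,0,100],[0,5,14,0,0,0,100],[0,10,17,0,0,0,100],[-5,13,20,0,0,0,100],[-10,15,20,0,0,0,100],[-10,15,20,0,0,0,100]]}}

```text
time_s: 23.65
eef_pos: [480.0, -173.1, 238.5]
tool_rot: [0.0, -0.093, 0.996, -0.005]
wrist_force: [-0.3, -0.2, -0.4]
gripper_width: 1.003
```

```bash
python3 - <<'E'
from h import *
P={n:get_image(n) for n in("wrist","scene","side")}
save(P["wrist"],"w16.png"); save(P["side"],"sd16.png",(240,90,440,240),4);save(P["scene"],"sc16.png",(170,110,450,310),2.8)
for n in P:
  for d in outline_of("switch_a",P[n]):
    q=toworld(P[n],d["xy"],30)[0]
    for c in([499,-338],[577,-324]):
        if np.hypot(*(q[:2]-c))<30 and d["mask"].sum()>150:
            x,f=fit([(P[n],d["mask"])],c,64,46,5,34,10); print(n,np.round(x[:2],1),np.round(np.degrees(x[2])%180),round(f,3))
E
```

```text
wrist [ 576.8 -325.5] 11.0 0.187
scene [ 498.6 -340. ] 9.0 0.12
scene [ 575.9 -326. ] 11.0 0.143
side [ 502.3 -340.6] 5.0 0.186
side [ 582.6 -326.3] 16.0 0.154
```

View pics/w16.png

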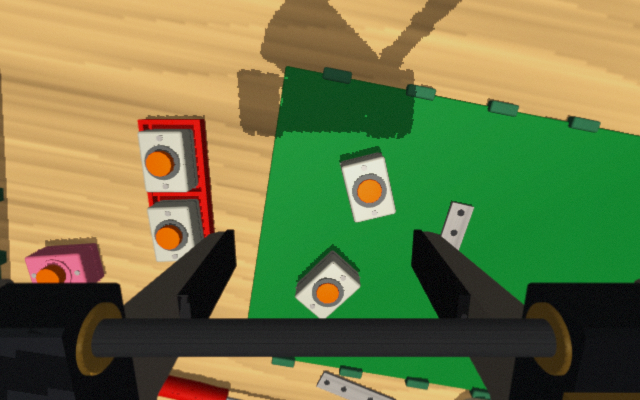

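View pics/sd16.png

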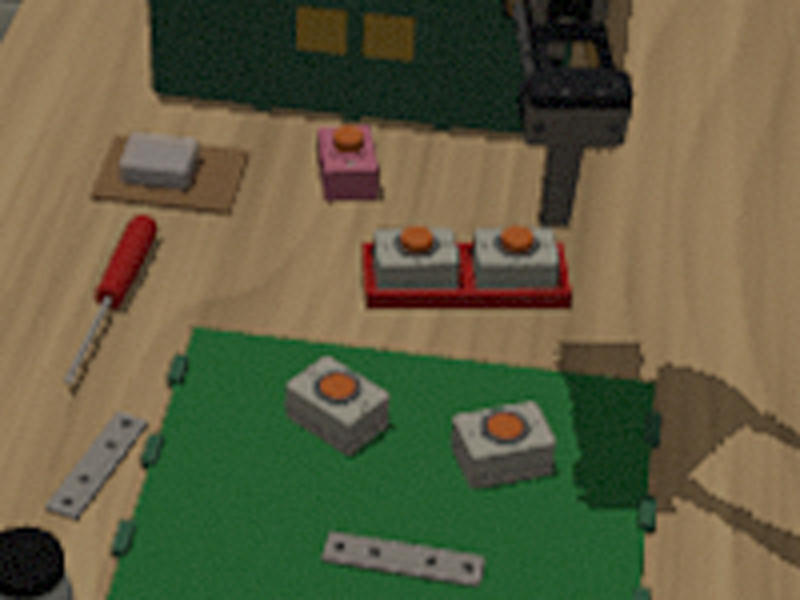

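View pics/sc16.png

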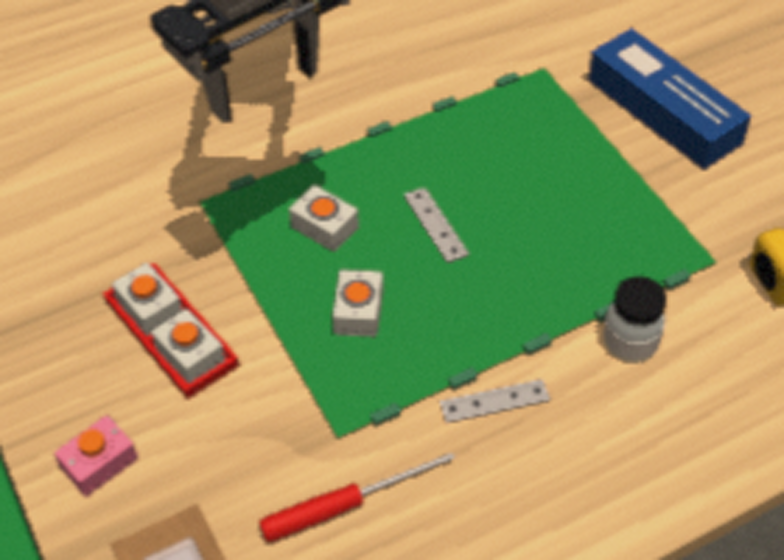

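Both rejects lie level in separate bays, cap up. The two latched switches stand with flush caps, and the carton, jar and plates look unmoved. The gripper is clear.

```bash
python3 -c "
from h import *
print(workorder.sign_off())"
```

```text
the job is handed in; nothing more can be done
None
```

I pressed all four caps to their end stop, at 10–20 N measured, and handed the job in at about 24 s.

- **Sound switches:** the two nearer the tray, at about (489, -125) and (615, -146), stayed latched and stand where they were.
- **Faulty switches:** the two nearer the carton sprang back. The one at (454, 117) went into the near bay and the one at (630, 138) into the far bay, both cap up.

**Last checks:**
- All three camera views show both rejects level in their bays. The scene and wrist fits put them within about 2 mm of the bay centres. The final fits from the side camera were 3–5 mm and 5° off those; I put that down to coarser outlines.
- The two latched caps are flush with their boxes. The carton, jar and plates looked unmoved by eye; I did not measure them. I did not touch the pink look-alike.
- The second switch sat slightly turned and about 3 mm lower in the jaws than the first, but it touched the bay floor at the height expected.

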